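Tip the inked pine block onto its back to dry

TASK

Two small hinged pen trays stand on the chopping board by the fridge; in one of them a freshly inked pine block is standing on its end. Lift that tray by its end bar until the block slides down and tumbles over the low sill onto its other face, inked face up in the low half of the tray, then lower the tray gently all the way back onto its stand and let go. Keep the gripper off the block, because the ink is wet, and leave the other tray, whose block already lies flat, as it is.

Things in the scene. Friction and masses are not known exactly. Their poses are not given: they have to be found in the camera images.
- tray (a joint): Tilt of the tray to tip, rad: 0 = level on its stand, grows as the bar end (nearest the robot) is lifted, stop 0.95; falls back if released (0.18 kg). Black pen tray 173 x 54 mm, 48 mm wide inside, walls 30 high, floor 43 mm above the table, hinged at its far end. A sill 6 mm high crosses the floor 122 mm from the bar. The block slides from 0.3 to 0.4 rad and is over the sill by 0.7; 0.8 is ample.
- tray_bar (a point): Middle of the round lifting bar, 10 mm thick, 66 long, 43 mm outside the near end wall, on two arms 50 mm apart; 60 mm above the table, 42 mm above the board. Axes turn with the tray: x along the tray to the hinge, y along the bar, z up. The hinge line is parallel to y at x = +211 mm, z = -16 mm, so the bar rises on an arc away from the robot. Gripped across (along x) it can turn in the fingers.
- block_mid (a point): Centre of the inked pine block, 34 x 40 x 56 mm (its x, y, z), 0.04 kg. It starts standing on its 34 x 40 mm end between bar and sill, z up, x along the tray away from the robot; a leaf in thin black lines is drawn on its -x face. Once tumbled, its z axis points along the tray to the hinge, x down, drawing up, its centre 17 mm above the tray floor. 4 mm clear of each side wall.
- spare_tray (a joint): Tilt of the other, equal tray (rad, 0 = level), to be left as it is. It holds an equal block that already lies flat, drawing up, beyond its sill.
Not all that is in view belongs to the job. What is shaped like the part that bears block_mid but purple or turquoise is not meant.

How it is judged:
By the outcome, as a careful person would: the job done as asked, in the order asked, and still so for the second after the job is handed in, with the robot touching nothing.
It also fails if it takes over 35 s, if anything falls off the work surface, if the arm or the gripper's body presses on something with over 40 N, if the wrist force passes 120 N, or if a joint passes its speed limit or range.

ROBOT

A 6-joint arm with a two-finger parallel gripper is mounted at the origin on the work surface. World frame = base frame: x ahead of the robot, y to its left, z up, the work surface at z = 0. Lengths are in m, angles in degrees, forces in N, time in s.
With the tool pointing down it reaches from about 0.3 to 0.775 m from the base axis. Payload 14.6 kg.
Tool frame: the origin (TCP) lies on the centre line of the jaws, within the pads' length; the fingertips stand bot.tip_reach ahead of it and the grasp point (between the pads) lies 5 mm behind it (bot.tip_reach is the distance from the TCP to the fingertips, in m); z points along the fingers, y is the direction in which the jaws open and shut (so a half turn about z gives the same grasp; the last joint's range is limited). The gripper opens to 85 mm and grips with 20 to 120 N. Pads are 22 mm wide; open, the fingers measure 114 mm over their backs; the gripper's body (76 mm by 85 mm) begins 54 mm behind the grasp point. The pads swing forward as they close: fully open they stand 13 mm farther back than shut.
Start: joints at [-72.399, 17.183, 87.147, -0, 75.671, -3.816], TCP at [0.201, -0.512, 0.208] pointing down, gripper open.
Joint ranges: [-173.82, 173.82], [-45.26, 126.66], [13.44, 144.39], [-59.66, 239.66], [0, 175.72], [-146.38, 146.38]. Speed limits (degrees/s): [127.2, 127.2, 147.25, 180, 180, 180].

INTERFACE

Orientations are given as a 3x3 rotation matrix whose columns are the frame's x, y, z axes.
In Python, from station import bot, vision gives the robot as it stands.
- The arm moves only by the shell command python3 -m pendant 'ROWS' [FORCE]. ROWS is a JSON object of lists of equal length, an entry for each row: "xyz": the shift along the tool's x, y, z in m, a list of three; "twist": the turn, a rotation vector about the tool's x, y, z in degrees, a list of three; "gripper": the opening, from 0 (shut) to 1 (fully open). In form: {"xyz": [[dx, dy, dz], ...], "twist": [[wx, wy, wz], ...], "gripper": [gripper, ...]}. A call has 1 to 20 rows; each row is the pose to reach, as a shift and turn from the pose measured when the call began, along the tool's axes at that moment; what a row does not reach only later rows make up. A row lasts 1/12 s, in which the tool goes at most 41.7 mm and 7.16 degrees, less where a joint would pass 70% of its speed; a pose out of reach is approached as far as the arm can. A call with a gripper value outside its range is refused whole. The fingers move at their own pace and stop on an object; FORCE is the grip in N (left out, the last holds). Time passes only in rows, so rows that repeat a pose let the fingers close. It gives the time, the measured TCP pose, the force and the opening at its end, in the units of the state.
- bot.observe(): the state, without advancing time (a new reading comes with each control period).
- vision.capture(name): name is "scene" or "top"; returns a dict with "img" (480x640x3 uint8, blue, green, red), "range_z" (480x640 float32, m along the optical axis (not along the pixel's ray), 0 where there is no reading), "K" (3x3 intrinsics, pixels), "rvec" (rotation vector, rad) and "tvec" (3), from world to camera coordinates, as OpenCV has them. Camera axes: x right, y down, z forward; pixel columns grow to the right and rows downward; lengths in m; the calibration is good to about 2 mm. A picture is of the moment at which its call begins.
- bot.hand_in(): hands the job in, once; it reports no verdict.
The state is a dict: "time": time; "joint_positions": joint angles; "joint_velocities": joint speeds; "tau": joint torques, N m; "eef_pos": TCP position; "tcp_rot": TCP orientation; "ft_force": force on the tool from outside, world axes, zero at the start; "ft_torque": the same for the moment, N m; "grip_width": finger opening in m.
Only numpy, scipy, OpenCV 4.12 (cv2) and the standard library are available. Lean on these libraries where they do the work, as an engineer would, in place of code of your own. Each camera call takes 0.05 s, during which the arm holds its last target.

## Working session

There is one attempt and no reset: what is moved stays moved. The work goes in short steps, Python scripts to look and compute and a shell command to move; the robot and the scene stay as the last step left them, time stands still between calls to the robot, and variables do not carry over. Pictures are saved under pics/ and viewed, and the job is handed in when it is done.

```bash
ls; mkdir -p pics; python3 - <<'E'
from station import bot,vision
import cv2
s=bot.observe();print({k:s[k] for k in('time','eef_pos','tcp_rot','grip_width','ft_force')},bot.tip_reach)
for n in('scene','top'):
    c=vision.capture(n);cv2.imwrite(f'pics/{n}0.png',c['img']);print(n,c['K'].tolist(),c['rvec'],c['tvec'])
    import numpy as np;np.savez(f'{n}0.npz',**c)
E
```

```text
pics
{'time': 0.0, 'eef_pos': array([ 0.20074464, -0.51176139,  0.20708488]), 'tcp_rot': array([[ 9.30953435e-01,  3.65137714e-01, -3.90446281e-04],
       [ 3.65137916e-01, -9.30952681e-01,  1.18657340e-03],
       [ 6.97756874e-05, -1.24721133e-03, -9.99999220e-01]]), 'grip_width': 0.08513948590181575, 'ft_force': array([-0.86672004,  0.7030287 , -0.07443536])} 0.014
scene [[456.9400859631485, 0.0, 322.67622336491786], [0.0, 456.9400859631485, 240.4315303578686], [0.0, 0.0, 1.0]] [ 1.57172863  1.93551959 -0.86226349] [ 0.21812668 -0.31287181  1.34049708]
top [[530.94351451505, 0.0, 311.8205747131461], [0.0, 530.94351451505, 240.64323194430963], [0.0, 0.0, 1.0]] [ 2.14796768 -2.20869718  0.10972524] [-0.09183675  0.61303572  0.87670512]
```

View pics/scene0.png

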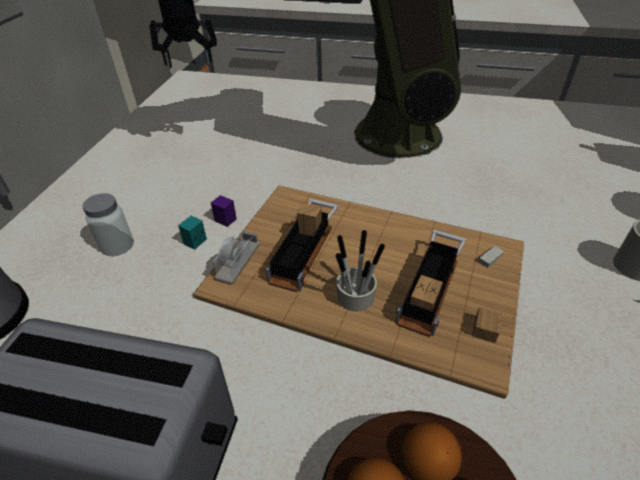

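View pics/top0.png

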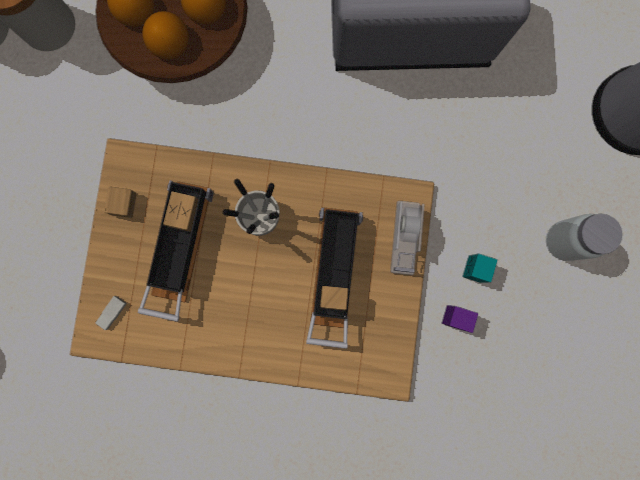

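Candidates in the top view are the tray at (335,275), with a standing block at (334,298), and the tray at (175,240), with a flat block and drawing at (180,210). The loose block at (120,201), the turquoise cube at (480,268) and the purple cube at (460,319) are distractors. I choose the tray at (335,275), bar at about (328,345), and will check it in a close crop.

```bash
cat > h.py <<'E'
import numpy as np,cv2
def ray(c,uv,z):
    R=cv2.Rodrigues(c['rvec'])[0];t=np.ravel(c['tvec'])
    p=cv2.undistortPoints(np.array([[uv]],float),c['K'],None)[0,0]
    o=-R.T@t;d=R.T@np.array([p[0],p[1],1]);return o+d*(z-o[2])/d[2]
def proj(c,P):
    return cv2.projectPoints(np.array([P],float),c['rvec'],c['tvec'],c['K'],None)[0][0,0]
E
python3 - <<'E'
from h import *
t=dict(np.load('top0.npz'));s=dict(np.load('scene0.npz'))
a=t['img'][190:360,290:380];b=s['img'][180:300,250:350]
a=cv2.resize(a,None,fx=3.4,fy=3.4,interpolation=cv2.INTER_CUBIC);b=cv2.resize(b,None,fx=4.5,fy=4.5,interpolation=cv2.INTER_CUBIC)
h=max(a.shape[0],b.shape[0]);o=np.zeros((h,a.shape[1]+b.shape[1],3),np.uint8);o[:a.shape[0],:a.shape[1]]=a;o[:b.shape[0],a.shape[1]:]=b
cv2.imwrite('pics/crop0.png',o);print(o.shape)
im=t['img'];sub=im[325:355,300:360].astype(int)
hsv=cv2.cvtColor(im,cv2.COLOR_BGR2HSV)
m=np.zeros(im.shape[:2],np.uint8);m[338:352,300:356]=((hsv[...,1]<60)&(hsv[...,2]>110))[338:352,300:356]*255
n,l,st,ce=cv2.connectedComponentsWithStats(m)
for i in range(1,n):
  if st[i][4]>20:
    ys,xs=np.nonzero(l==i);print(st[i],ce[i],cv2.minAreaRect(np.c_[xs,ys].astype(np.float32)))
E
```

```text
(578, 756, 3)
[306 338  42  10 240] [327.3875 342.4625] ((326.5, 342.5), (9.0, 41.0), 90.0)
```

View pics/crop0.png

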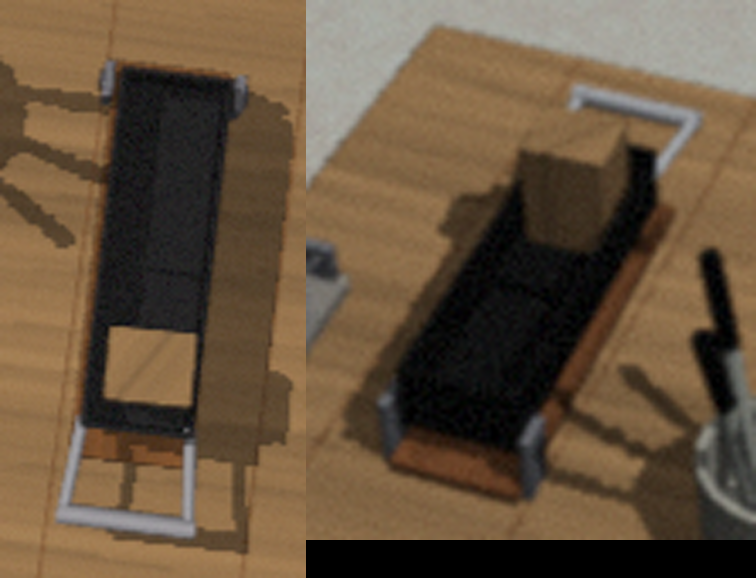

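The crop shows the right tray: block standing between bar and sill, no drawing on top. The bar runs from pixel (307,341.5) to (347,345). Now the position.

```bash
python3 - <<'E'
from h import *
t=dict(np.load('top0.npz'));s=dict(np.load('scene0.npz'))
f=lambda x,y:(290+x/3.4,190+y/3.4)
L=ray(t,f(58,515),.060);R=ray(t,f(194,528),.060);M=(L+R)/2
print('L',L,'R',R,np.linalg.norm(L-R),'mid',M)
g=lambda x,y:(250+(x-306)/4.5,180+y/4.5)
l=ray(s,g(700,120),.06);r=ray(s,g(572,98),.06);print('scene',l,r,(l+r)/2,np.linalg.norm(l-r))
h1=ray(t,f(108,80),.055);h2=ray(t,f(240,92),.055);H=(h1+h2)/2;print('hinge',H,np.linalg.norm(h1-h2), H-M)
d=(L-R);print('yaw bar',np.degrees(np.arctan2(-d[0],d[1])))
d=H-M;print('yaw tray',np.degrees(np.arctan2(d[1],d[0])),np.linalg.norm(d[:2]))
print('block top depth',t['range_z'][298,334],'board z?')
for uv in((334,298),(327,343),(250,300),(310,343),(345,345)):
  u,v=uv;z=t['range_z'][v,u];Rm=cv2.Rodrigues(t['rvec'])[0];p=np.linalg.inv(t['K'])@[u,v,1]*z;print(uv,Rm.T@(p-np.ravel(t['tvec'])))
E
```

```text
L [ 0.44388298 -0.0962524   0.06      ] R [ 0.43591175 -0.16073344  0.06      ] 0.06497188383913907 mid [ 0.43989736 -0.12849292  0.06      ]
scene [ 0.44719311 -0.09321757  0.06      ] [ 0.44243386 -0.15792427  0.06      ] [ 0.44481348 -0.12557092  0.06      ] 0.064881486988433
hinge [ 0.64877925 -0.15861655  0.055     ] 0.06482715049355507 [ 0.20888189 -0.03012363 -0.005     ]
yaw bar -7.047218027994209
yaw tray -8.206257473121424 0.21104283323089443
block top depth 0.82629806 board z?
(334, 298) [ 0.51317875 -0.14014931  0.09924469]
(327, 343) [ 0.44114899 -0.12820719  0.06640659]
(250, 300) [ 0.51250944 -0.00098892  0.02062213]
(310, 343) [ 0.4417777  -0.10093209  0.06477218]
(345, 345) [ 0.43673649 -0.15725554  0.06248379]
```

```bash
cat >> h.py <<'E'
from scipy.spatial.transform import Rotation as Ro
YAW=-7.7
u=np.array([np.cos(np.radians(YAW)),np.sin(np.radians(YAW)),0])
B=np.array([.441,-.128,.060])
def bar(th,B=B):
    c,s=np.cos(th),np.sin(th)
    return B+u*(.211-.211*c+.016*s)+np.array([0,0,.211*s+.016*c-.016])
def want():  # tool down, y along u
    z=np.array([0,0,-1.]);y=u;return np.c_[np.cross(y,z),y,z]
def delta(st,P,Rw=None):
    R=np.array(st['tcp_rot']);Rw=want() if Rw is None else Rw
    return R.T@(np.array(P)-st['eef_pos']),np.degrees(Ro.from_matrix(R.T@Rw).as_rotvec())
E
python3 - <<'E'
from h import *
from station import bot
st=bot.observe();print(delta(st,[.441,-.128,.17]))
E
```

```text
(array([ 0.36379189, -0.26954032,  0.03746947]), array([-5.27144258e-02, -3.44911715e-02, -6.08838790e+01]))
```

```bash
python3 -m pendant '{"xyz":[[0.024,-0.018,0],[0.048,-0.036,0],[0.073,-0.054,0],[0.097,-0.072,0],[0.121,-0.09,0],[0.146,-0.108,0],[0.17,-0.126,0],[0.194,-0.144,0],[0.218,-0.162,0.005],[0.243,-0.18,0.01],[0.267,-0.198,0.015],[0.291,-0.216,0.02],[0.315,-0.234,0.025],[0.34,-0.252,0.03],[0.364,-0.27,0.037],[0.364,-0.27,0.037],[0.364,-0.27,0.037],[0.364,-0.27,0.037]],"twist":[[0,0,-4],[0,0,-8],[0,0,-12],[0,0,-16],[0,0,-20],[0,0,-24],[0,0,-28],[0,0,-32],[0,0,-36],[0,0,-40],[0,0,-44],[0,0,-48],[0,0,-53],[0,0,-57],[0,0,-60.9],[0,0,-60.9],[0,0,-60.9],[0,0,-60.9]],"gripper":[0.4,0.4,0.4,0.4,0.4,0.4,0.4,0.4,0.4,0.4,0.4,0.4,0.4,0.4,0.4,0.4,0.4,0.4]}' 25
python3 - <<'E'
from h import *
from station import bot,vision
for n in('scene','top'):
    c=vision.capture(n);np.savez(n+'1.npz',**c)
    if n=='scene':i=c['img'][100:320,200:360]
    else:i=c['img'][190:410,250:410]
    cv2.imwrite(f'pics/{n}1.png',cv2.resize(i,None,fx=2.5,fy=2.5))
st=bot.observe();print(st['joint_positions'],delta(st,[.441,-.128,.054]))
E
python3 -c "
import cv2,numpy as np
cv2.imwrite('pics/both1.png',np.hstack([cv2.imread('pics/scene1.png'),cv2.imread('pics/top1.png')]))"
```

```text
time: 1.6
eef_pos: [0.4408, -0.1277, 0.1704]
tcp_rot: [[0.134, 0.991, -0.001], [0.991, -0.134, 0.001], [0.001, -0.001, -1.0]]
ft_force: [0.6, -0.7, 1.0]
grip_width: 0.0342
[-2.08251099e+01  7.65730793e+00  1.03914429e+02  4.63906334e-02
  6.84539856e+01 -1.30587633e+01] (array([0.0001975 , 0.00027779, 0.11665179]), array([-0.01528085, -0.04785023, -0.08339311]))
```

View pics/both1.png

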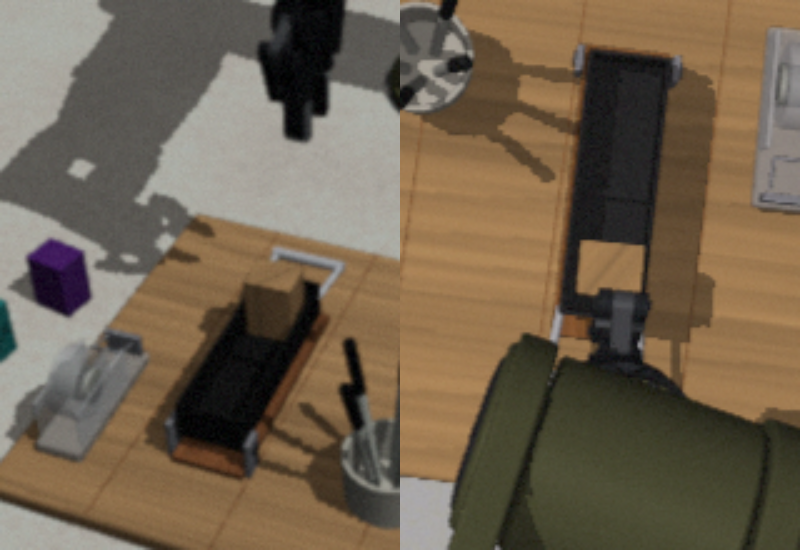

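The bar is free below the gripper, which is centred above it with the block standing behind. Descending.

```bash
python3 -m pendant '{"xyz":[[0,0,0.012],[0,0,0.024],[0,0,0.038],[0,0,0.052],[0,0,0.065],[0,0,0.078],[0,0,0.09],[0,0,0.1],[0,0,0.108],[0,0,0.116],[0,0,0.116],[0,0,0.116]],"twist":[[0,0,0],[0,0,0],[0,0,0],[0,0,0],[0,0,0],[0,0,0],[0,0,0],[0,0,0],[0,0,0],[0,0,0],[0,0,0],[0,0,0]],"gripper":[0.4,0.4,0.4,0.4,0.4,0.4,0.4,0.4,0.4,0.4,0.4,0.4]}' 25
python3 - <<'E'
from h import *
from station import bot,vision
o=[]
for n in('scene','top'):
    c=vision.capture(n)
    if n=='scene':i=c['img'][150:310,240:400]
    else:i=c['img'][200:360,250:410]
    o.append(cv2.resize(i,None,fx=2.5,fy=2.5,interpolation=cv2.INTER_CUBIC))
cv2.imwrite('pics/both2.png',np.hstack(o))
E
```

```text
time: 2.7
eef_pos: [0.4407, -0.1283, 0.0546]
tcp_rot: [[0.136, 0.991, -0.0], [0.991, -0.136, 0.001], [0.001, -0.001, -1.0]]
ft_force: [-0.7, -0.6, -0.3]
grip_width: 0.0339
```

View pics/both2.png

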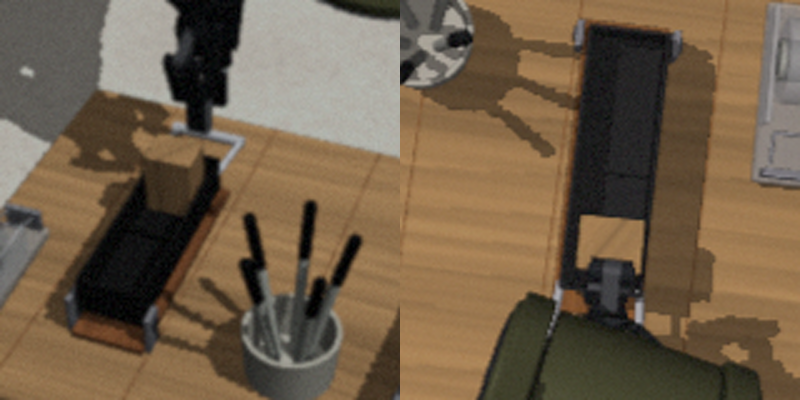

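The fingers straddle the bar between its arms (around (200,125) in the left half), with no contact force. Closing.

```bash
python3 -m pendant '{"xyz":[[0,0,0],[0,0,0],[0,0,0],[0,0,0],[0,0,0],[0,0,0],[0,0,0],[0,0,0]],"twist":[[0,0,0],[0,0,0],[0,0,0],[0,0,0],[0,0,0],[0,0,0],[0,0,0],[0,0,0]],"gripper":[0.3,0.22,0.15,0,0,0,0,0]}' 30
python3 - <<'E'
from h import *
from station import bot
st=bot.observe();R=np.array(st['tcp_rot'])
B0=bar(0)
for th in np.arange(.1,.86,.05):
    print(round(th,2),np.round(R.T@(bar(th)-B0),4))
E
```

```text
time: 3.47
eef_pos: [0.441, -0.1283, 0.0551]
tcp_rot: [[0.135, 0.991, 0.001], [0.991, -0.135, 0.001], [0.001, 0.001, -1.0]]
ft_force: [-0.9, -0.4, 0.4]
grip_width: -0.0
0.1 [ 0.      0.0027 -0.021 ]
0.15 [ 0.      0.0048 -0.0313]
0.2 [ 0.      0.0074 -0.0416]
0.25 [ 0.      0.0105 -0.0517]
0.3 [ 0.0001  0.0142 -0.0616]
0.35 [ 0.0001  0.0183 -0.0714]
0.4 [ 0.0001  0.0229 -0.0809]
0.45 [ 0.0001  0.028  -0.0902]
0.5 [ 0.0001  0.0336 -0.0992]
0.55 [ 1.000e-04  3.950e-02 -1.079e-01]
0.6 [ 1.000e-04  4.590e-02 -1.163e-01]
0.65 [ 0.0002  0.0528 -0.1244]
0.7 [ 0.0002  0.06   -0.1321]
0.75 [ 0.0002  0.0676 -0.1395]
0.8 [ 0.0002  0.0755 -0.1465]
0.85 [ 0.0002  0.0838 -0.153 ]
```

The opening is zero, so the bar was missed. Looking.

```bash
python3 - <<'E'
from h import *
from station import bot,vision
o=[]
for n in('scene','top'):
    c=vision.capture(n);np.savez(n+'3.npz',**c)
    if n=='scene':i=c['img'][175:255,260:340]
    else:i=c['img'][280:360,290:370]
    o.append(cv2.resize(i,None,fx=5,fy=5,interpolation=cv2.INTER_CUBIC))
    for P in([.441,-.128,.06],[.4408,-.1283,.0551],[.4408,-.1283,.041]):print(n,proj(c,P))
cv2.imwrite('pics/both3.png',np.hstack(o))
E
```

```text
scene [322.51617191 203.02058602]
scene [322.42798414 204.71142569]
scene [322.50230879 209.71830185]
top [326.7322709  342.70044807]
top [326.81349247 342.51964175]
top [326.50951881 341.67317693]
```

View pics/both3.png

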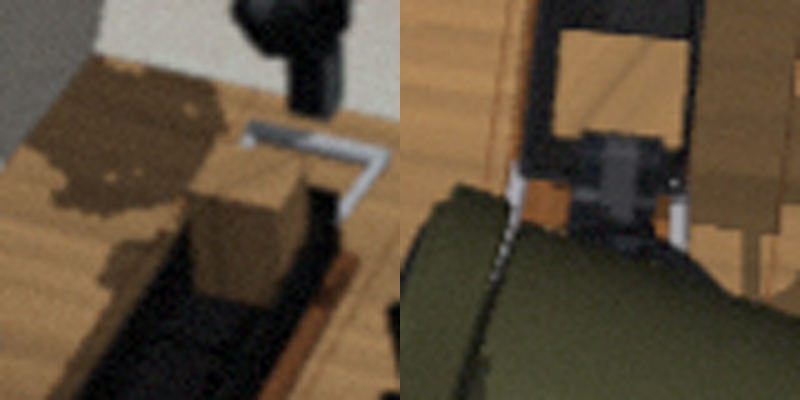

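```bash
python3 - <<'E'
from h import *
c=dict(np.load('scene3.npz'));R=cv2.Rodrigues(c['rvec'])[0];t=np.ravel(c['tvec'])
def pt(u,v):
    z=c['range_z'][v,u];return R.T@(np.linalg.inv(c['K'])@[u,v,1]*z-t)
for v in range(176,212,2):
    print(v,[tuple(np.round(pt(u,v),3)) for u in(318,322,325)],c['img'][v,322])
E
```

```text
176 [(np.float64(0.5), np.float64(-0.123), np.float64(0.171)), (np.float64(0.458), np.float64(-0.124), np.float64(0.143)), (np.float64(0.46), np.float64(-0.118), np.float64(0.145))] [12 13  9]
178 [(np.float64(0.498), np.float64(-0.123), np.float64(0.166)), (np.float64(0.44), np.float64(-0.129), np.float64(0.125)), (np.float64(0.457), np.float64(-0.118), np.float64(0.139))] [16 12 13]
180 [(np.float64(0.497), np.float64(-0.124), np.float64(0.16)), (np.float64(0.476), np.float64(-0.121), np.float64(0.146)), (np.float64(0.457), np.float64(-0.118), np.float64(0.134))] [15 14 12]
182 [(np.float64(0.497), np.float64(-0.124), np.float64(0.155)), (np.float64(0.474), np.float64(-0.121), np.float64(0.14)), (np.float64(0.457), np.float64(-0.119), np.float64(0.128))] [12  9  8]
184 [(np.float64(0.487), np.float64(-0.126), np.float64(0.143)), (np.float64(0.475), np.float64(-0.121), np.float64(0.136)), (np.float64(0.457), np.float64(-0.119), np.float64(0.123))] [10  8  2]
186 [(np.float64(0.474), np.float64(-0.13), np.float64(0.128)), (np.float64(0.476), np.float64(-0.121), np.float64(0.131)), (n
[... 1722 characters left out ...]
t64(-0.127), np.float64(0.063)), (np.float64(0.445), np.float64(-0.122), np.float64(0.061))] [112 108 106]
206 [(np.float64(0.5), np.float64(-0.124), np.float64(0.098)), (np.float64(0.396), np.float64(-0.14), np.float64(0.015)), (np.float64(0.444), np.float64(-0.122), np.float64(0.055))] [ 70 102 126]
208 [(np.float64(0.506), np.float64(-0.123), np.float64(0.098)), (np.float64(0.405), np.float64(-0.137), np.float64(0.017)), (np.float64(0.403), np.float64(-0.131), np.float64(0.016))] [ 69 104 134]
210 [(np.float64(0.511), np.float64(-0.122), np.float64(0.096)), (np.float64(0.414), np.float64(-0.135), np.float64(0.018)), (np.float64(0.412), np.float64(-0.129), np.float64(0.018))] [ 74 108 138]
```

The depth image puts the fingertips at z≈0.078, just above the bar. With TCP z 0.055 and tip_reach 14 mm they should be at 0.041. Laterally they are right. I'll check whether the offset was the same at earlier poses.

```bash
python3 - <<'E'
from h import *
def low(c,P):
    R=cv2.Rodrigues(c['rvec'])[0];t=np.ravel(c['tvec'])
    v,u=np.mgrid[0:480,0:640];z=c['range_z']
    p=np.stack([(u-c['K'][0,2])/c['K'][0,0]*z,(v-c['K'][1,2])/c['K'][1,1]*z,z],-1)
    w=(p-t)@R
    m=(z>0)&(np.hypot(w[...,0]-P[0],w[...,1]-P[1])<.065)&(w[...,2]>.068)&(w[...,2]<P[2]+.12)&(c['img'].max(-1)<60)
    q=w[m];q=q[np.argsort(q[:,2])];print(len(q),np.round(q[:8],3).tolist())
low(dict(np.load('scene0.npz')),[.2007,-.5118,.207])
low(dict(np.load('scene1.npz')),[.441,-.1277,.170])
low(dict(np.load('scene3.npz')),[.441,-.1277,.0551])
E
```

```text
810 [[0.191, -0.465, 0.243], [0.215, -0.551, 0.244], [0.222, -0.55, 0.244], [0.19, -0.466, 0.245], [0.225, -0.551, 0.245], [0.226, -0.553, 0.246], [0.214, -0.551, 0.246], [0.193, -0.461, 0.247]]
925 [[0.49, -0.108, 0.068], [0.487, -0.113, 0.069], [0.486, -0.117, 0.07], [0.487, -0.121, 0.07], [0.487, -0.119, 0.07], [0.499, -0.108, 0.07], [0.496, -0.109, 0.07], [0.487, -0.115, 0.071]]
556 [[0.497, -0.108, 0.068], [0.485, -0.117, 0.069], [0.489, -0.112, 0.07], [0.502, -0.112, 0.07], [0.487, -0.115, 0.07], [0.496, -0.109, 0.07], [0.503, -0.109, 0.071], [0.488, -0.119, 0.071]]
```

The offset is constant, about 37 mm: the tips at the start were at 0.243 open, against TCP 0.207. So the real fingers end about 37 mm short of what's stated. I'll open, then descend about 36 mm further in two watched stages.

```bash
python3 -m pendant '{"xyz":[[0,0,0],[0,0,0],[0,0,0],[0,0,0],[0,0,0],[0,0,0],[0,0,0.006],[0,0,0.012],[0,0,0.018],[0,0,0.018]],"twist":[[0,0,0],[0,0,0],[0,0,0],[0,0,0],[0,0,0],[0,0,0],[0,0,0],[0,0,0],[0,0,0],[0,0,0]],"gripper":[0.4,0.4,0.4,0.4,0.4,0.4,0.4,0.4,0.4,0.4]}' 30
python3 - <<'E'
from h import *
from station import bot,vision
o=[]
for n in('scene','top'):
    c=vision.capture(n);np.savez(n+'4.npz',**c)
    if n=='scene':i=c['img'][175:255,260:340]
    else:i=c['img'][280:360,290:370]
    o.append(cv2.resize(i,None,fx=5,fy=5,interpolation=cv2.INTER_CUBIC))
cv2.imwrite('pics/both4.png',np.hstack(o))
E
```

```text
time: 4.4
eef_pos: [0.4402, -0.128, 0.0356]
tcp_rot: [[0.136, 0.991, -0.002], [0.991, -0.136, 0.001], [0.001, -0.002, -1.0]]
ft_force: [-0.7, -0.3, -0.5]
grip_width: 0.0339
```

View pics/both4.png

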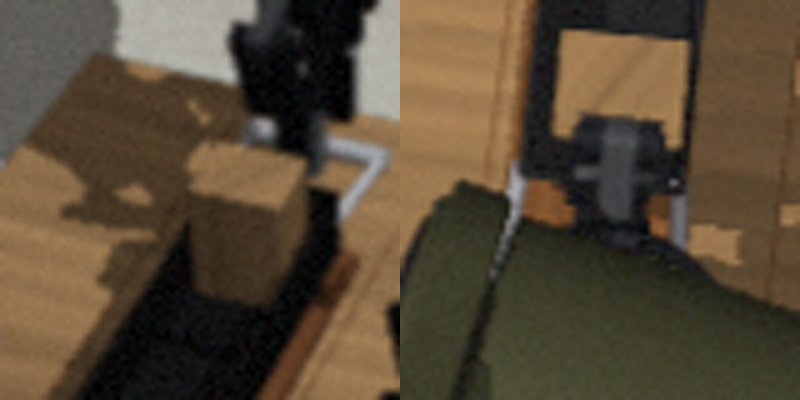

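The far finger now passes in front of the bar, clear of the block. Continuing the last 17 mm and closing.

```bash
python3 -m pendant '{"xyz":[[0,0,0.005],[0,0,0.01],[0,0,0.015],[0,0,0.017],[0,0,0.017],[0,0,0.017],[0,0,0.017],[0,0,0.017],[0,0,0.017],[0,0,0.017],[0,0,0.017],[0,0,0.017]],"twist":[[0,0,0],[0,0,0],[0,0,0],[0,0,0],[0,0,0],[0,0,0],[0,0,0],[0,0,0],[0,0,0],[0,0,0],[0,0,0],[0,0,0]],"gripper":[0.4,0.4,0.4,0.4,0.4,0.3,0.2,0.1,0,0,0,0]}' 30
python3 - <<'E'
from h import *
from station import bot,vision
o=[]
for n in('scene','top'):
    c=vision.capture(n);np.savez(n+'5.npz',**c)
    if n=='scene':i=c['img'][175:255,260:340]
    else:i=c['img'][280:360,290:370]
    o.append(cv2.resize(i,None,fx=5,fy=5,interpolation=cv2.INTER_CUBIC))
cv2.imwrite('pics/both5.png',np.hstack(o))
E
```

```text
time: 5.5
eef_pos: [0.4402, -0.1281, 0.0199]
tcp_rot: [[0.136, 0.991, -0.002], [0.991, -0.136, 0.001], [0.001, -0.002, -1.0]]
ft_force: [-5.8, 0.9, 5.3]
grip_width: 0.0083
```

View pics/both5.png

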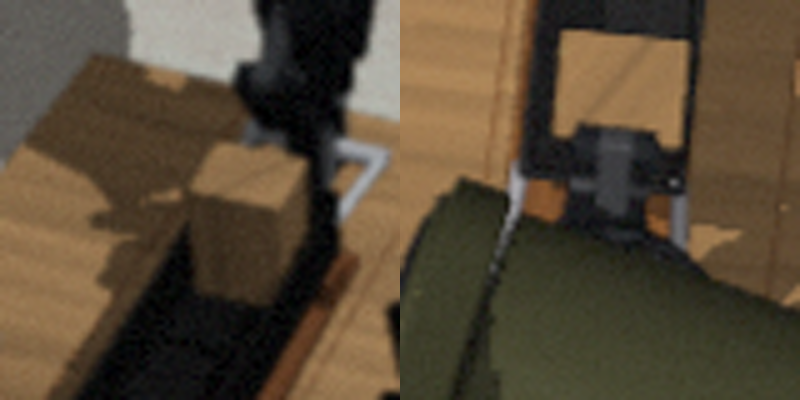

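Bar gripped (8 mm opening, bar 10 mm). A small test lift to about 0.1 rad along the arc.

```bash
python3 -m pendant '{"xyz":[[0,0.0003,-0.003],[0,0.0006,-0.006],[0,0.001,-0.01],[0,0.0015,-0.014],[0,0.002,-0.0175],[0,0.0027,-0.021],[0,0.0027,-0.021]],"twist":[[0,0,0],[0,0,0],[0,0,0],[0,0,0],[0,0,0],[0,0,0],[0,0,0]],"gripper":[0,0,0,0,0,0,0]}' 30
python3 - <<'E'
from h import *
from station import bot,vision
o=[]
for n in('scene','top'):
    c=vision.capture(n);np.savez(n+'6.npz',**c)
    if n=='scene':i=c['img'][150:300,240:390]
    else:i=c['img'][210:360,260:410]
    o.append(cv2.resize(i,None,fx=2.66,fy=2.66,interpolation=cv2.INTER_CUBIC))
cv2.imwrite('pics/both6.png',np.hstack(o))
E
```

```text
time: 6.18
eef_pos: [0.4428, -0.1285, 0.0414]
tcp_rot: [[0.136, 0.991, -0.002], [0.991, -0.136, 0.001], [0.001, -0.002, -1.0]]
ft_force: [-3.2, -0.4, -1.7]
grip_width: 0.0088
```

View pics/both6.png

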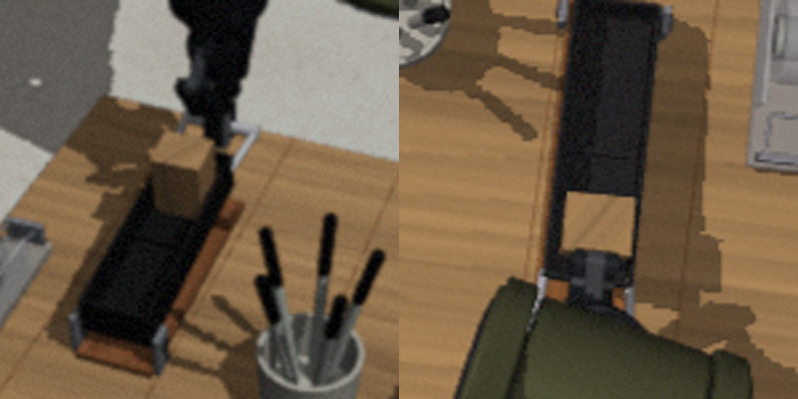

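The tray is rising with the gripper and the block still stands. Continuing to 0.5 rad.

```bash
python3 -m pendant '{"xyz":[[0,0.001,-0.0052],[0,0.0021,-0.0103],[0,0.0034,-0.0155],[0,0.0047,-0.0206],[0,0.0062,-0.0257],[0,0.0078,-0.0307],[0,0.0096,-0.0357],[0,0.0115,-0.0406],[0,0.0135,-0.0455],[0,0.0156,-0.0504],[0,0.0179,-0.0552],[0,0.0202,-0.0599],[0,0.0227,-0.0646],[0,0.0253,-0.0692],[0,0.0281,-0.0737],[0,0.0309,-0.0782],[0,0.0309,-0.0782]],"twist":[[0,0,0],[0,0,0],[0,0,0],[0,0,0],[0,0,0],[0,0,0],[0,0,0],[0,0,0],[0,0,0],[0,0,0],[0,0,0],[0,0,0],[0,0,0],[0,0,0],[0,0,0],[0,0,0],[0,0,0]],"gripper":[0,0,0,0,0,0,0,0,0,0,0,0,0,0,0,0,0]}' 30
python3 - <<'E'
from h import *
from station import bot,vision
o=[]
for n in('scene','top'):
    c=vision.capture(n);np.savez(n+'7.npz',**c)
    if n=='scene':i=c['img'][150:300,240:390]
    else:i=c['img'][190:340,260:410]
    o.append(cv2.resize(i,None,fx=2.66,fy=2.66,interpolation=cv2.INTER_CUBIC))
cv2.imwrite('pics/both7.png',np.hstack(o))
E
```

```text
time: 7.7
eef_pos: [0.4729, -0.1329, 0.1205]
tcp_rot: [[0.136, 0.991, -0.004], [0.991, -0.136, 0.001], [0.0, -0.004, -1.0]]
ft_force: [-16.9, -0.9, 9.0]
grip_width: 0.0087
```

View pics/both7.png

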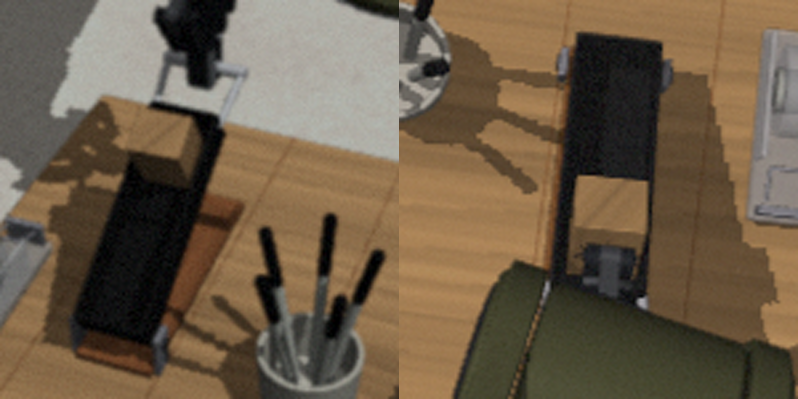

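The force of about 19 N is along the bar-hinge line, so my arc is a few mm too tight. I'll offset it outward while going to about 0.65 rad.

```bash
python3 -m pendant '{"xyz":[[0,-0.001,-0.001],[0,-0.002,-0.0015],[0,-0.001,-0.0035],[0,0.001,-0.0058],[0,0.0024,-0.008],[0,0.0039,-0.01],[0,0.0055,-0.0121],[0,0.0071,-0.0142],[0,0.0103,-0.0184],[0,0.0137,-0.0225],[0,0.0172,-0.0265],[0,0.0172,-0.0265]],"twist":[[0,0,0],[0,0,0],[0,0,0],[0,0,0],[0,0,0],[0,0,0],[0,0,0],[0,0,0],[0,0,0],[0,0,0],[0,0,0],[0,0,0]],"gripper":[0,0,0,0,0,0,0,0,0,0,0,0]}' 30
python3 - <<'E'
from h import *
from station import bot,vision
o=[]
for n in('scene','top'):
    c=vision.capture(n);np.savez(n+'8.npz',**c)
    if n=='scene':i=c['img'][130:280,240:390]
    else:i=c['img'][190:340,260:410]
    o.append(cv2.resize(i,None,fx=2.66,fy=2.66,interpolation=cv2.INTER_CUBIC))
cv2.imwrite('pics/both8.png',np.hstack(o))
E
```

```text
time: 8.8
eef_pos: [0.4921, -0.1357, 0.147]
tcp_rot: [[0.135, 0.991, 0.001], [0.991, -0.135, -0.0], [0.0, 0.001, -1.0]]
ft_force: [15.8, -4.6, -16.9]
grip_width: 0.009
```

View pics/both8.png

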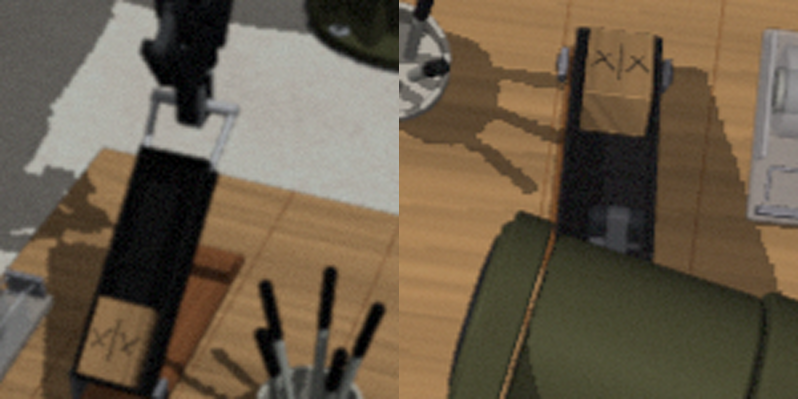

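The block has tumbled, drawing up. I'll check from depth that it lies flat against the tray floor.

```bash
python3 - <<'E'
from h import *
from station import vision
c=vision.capture('top');np.savez('top9.npz',**c);s=vision.capture('scene')
cv2.imwrite('pics/s9.png',np.hstack([cv2.resize(i,(400,400),interpolation=cv2.INTER_CUBIC) for i in(s['img'][230:300,260:330],c['img'][195:255,310:370])]))
def W(c):
    R=cv2.Rodrigues(c['rvec'])[0];t=np.ravel(c['tvec']);v,q=np.mgrid[0:480,0:640];z=c['range_z']
    return (np.stack([(q-c['K'][0,2])/c['K'][0,0]*z,(v-c['K'][1,2])/c['K'][1,1]*z,z],-1)-t)@R
w=W(c)
def tilt(p):
    p=p.reshape(-1,3);m=p.mean(0);n=np.linalg.svd(p-m)[2][2];n*=np.sign(n[2]);return n,np.arctan2(n@u,n[2]),m
print('drawing face',tilt(w[204:221,484-150:484-146+12] if 0 else w[204:222,335:348]))
print('end face',tilt(w[228:237,333:347]))
print('floor',tilt(w[246:264,328:352]))
for v in range(198,270,4):print(v,np.round(w[v,341],3))
E
```

```text
drawing face (array([-0.01828385, -0.99769312,  0.06537688]), np.float64(1.0559422295233545), array([ 0.64795286, -0.15590258,  0.0942533 ]))
end face (array([ 0.99372037, -0.03733077,  0.10548101]), np.float64(1.4646249709519088), array([ 0.61627814, -0.15223021,  0.09848873]))
floor (array([ 0.99638748, -0.01920681,  0.08272298]), np.float64(1.4874294707586755), array([ 0.58072128, -0.15078818,  0.10100099]))
198 [ 0.684 -0.162  0.019]
202 [ 0.669 -0.158  0.07 ]
206 [ 0.661 -0.157  0.078]
210 [ 0.653 -0.157  0.084]
214 [ 0.646 -0.156  0.09 ]
218 [ 0.639 -0.155  0.096]
222 [ 0.632 -0.155  0.1  ]
226 [ 0.625 -0.155  0.102]
230 [ 0.619 -0.155  0.097]
234 [ 0.614 -0.155  0.09 ]
238 [ 0.608 -0.155  0.081]
242 [ 0.602 -0.155  0.079]
246 [ 0.595 -0.155  0.087]
250 [ 0.588 -0.154  0.09 ]
254 [ 0.581 -0.153  0.101]
258 [ 0.575 -0.153  0.102]
262 [ 0.569 -0.153  0.105]
266 [ 0.562 -0.152  0.109]
```

View pics/s9.png

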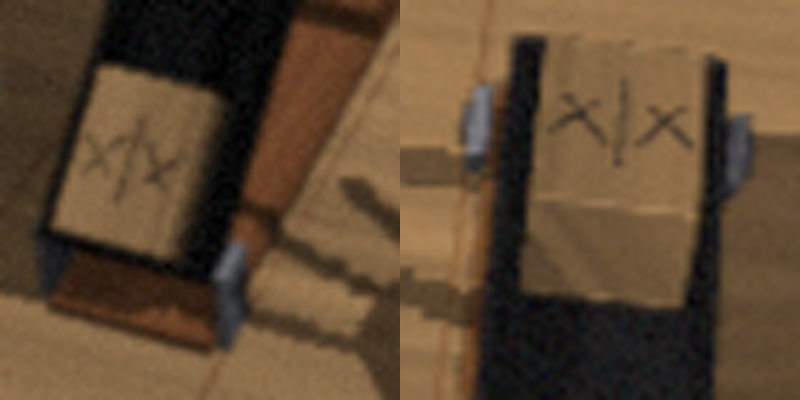

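The 54 mm drawing face and the tray floor are both sloped at about 0.6–0.65 rad, and the end face meets the floor, so the block lies flat at the low end. Now computing the way down.

```bash
python3 - <<'E'
from h import *
from station import bot
st=bot.observe();R=np.array(st['tcp_rot']);P0=np.array([.4402,-.1281,.0199]);print(st['eef_pos'],st['ft_force'],st['time'])
for th in np.arange(.62,-.01,-.02):
    a=bar(th)-bar(0);ph=th-.0757
    a=a+.0022*min(th,.5)*(-u*np.cos(th+.0757)+np.array([0,0,np.sin(th+.0757)]))
    print(round(th,2),np.round(R.T@(P0+a-st['eef_pos']),4),end='; ')
E
```

```text
[ 0.49137858 -0.13554394  0.14626356] [ 17.04381796  -5.44401811 -16.06534375] 9.0
0.62 [ 0.0005 -0.004   0.006 ]; 0.6 [ 0.0005 -0.0067  0.0093]; 0.58 [ 0.0005 -0.0093  0.0127]; 0.56 [ 0.0005 -0.0119  0.0161]; 0.54 [ 0.0005 -0.0144  0.0195]; 0.52 [ 0.0005 -0.0168  0.023 ]; 0.5 [ 0.0005 -0.0191  0.0266]; 0.48 [ 0.0005 -0.0214  0.0302]; 0.46 [ 0.0005 -0.0235  0.0338]; 0.44 [ 0.0005 -0.0256  0.0375]; 0.42 [ 0.0005 -0.0277  0.0413]; 0.4 [ 0.0005 -0.0296  0.0451]; 0.38 [ 0.0005 -0.0315  0.0489]; 0.36 [ 0.0005 -0.0333  0.0527]; 0.34 [ 0.0005 -0.035   0.0566]; 0.32 [ 0.0005 -0.0366  0.0605]; 0.3 [ 0.0005 -0.0382  0.0645]; 0.28 [ 0.0004 -0.0396  0.0685]; 0.26 [ 0.0004 -0.041   0.0725]; 0.24 [ 0.0004 -0.0424  0.0765]; 0.22 [ 0.0004 -0.0436  0.0806]; 0.2 [ 0.0004 -0.0447  0.0847]; 0.18 [ 0.0004 -0.0458  0.0888]; 0.16 [ 0.0004 -0.0468  0.0929]; 0.14 [ 0.0004 -0.0477  0.097 ]; 0.12 [ 0.0004 -0.0485  0.1012]; 0.1 [ 0.0004 -0.0493  0.1054]; 0.08 [ 0.0004 -0.0499  0.1095]; 0.06 [ 0.0004 -0.0505  0.1137]; 0.04 [ 0.0004 -0.051   0.1179]; 0.02 [ 0.0004 -0.0514  0.1222]; -0.0 [ 0.0004 -0.0517  0.1264];
```

```bash
python3 -m pendant '{"xyz":[[0,-0.001,0.003],[0,-0.004,0.006],[0,-0.0067,0.0093],[0,-0.0093,0.0127],[0,-0.0119,0.0161],[0,-0.0144,0.0195],[0,-0.0168,0.023],[0,-0.0191,0.0266],[0,-0.0214,0.0302],[0,-0.0235,0.0338],[0,-0.0256,0.0375],[0,-0.0277,0.0413],[0,-0.0296,0.0451],[0,-0.0315,0.0489],[0,-0.0333,0.0527],[0,-0.035,0.0566],[0,-0.0366,0.0605],[0,-0.0382,0.0645],[0,-0.0382,0.0645]],"twist":[[0,0,0],[0,0,0],[0,0,0],[0,0,0],[0,0,0],[0,0,0],[0,0,0],[0,0,0],[0,0,0],[0,0,0],[0,0,0],[0,0,0],[0,0,0],[0,0,0],[0,0,0],[0,0,0],[0,0,0],[0,0,0],[0,0,0]],"gripper":[0,0,0,0,0,0,0,0,0,0,0,0,0,0,0,0,0,0,0]}' 30
python3 - <<'E'
from h import *
from station import bot
st=bot.observe();R=np.array(st['tcp_rot']);P0=np.array([.4402,-.1281,.0199])
for th in np.arange(.28,-.01,-.02):
    a=bar(th)-bar(0)
    a=a+.0022*min(th,.5)*(-u*np.cos(th+.0757)+np.array([0,0,np.sin(th+.0757)]))
    print(round(th,2),np.round(R.T@(P0+a-st['eef_pos']),4),end='; ')
E
```

```text
time: 10.58
eef_pos: [0.4535, -0.1302, 0.081]
tcp_rot: [[0.136, 0.991, 0.0], [0.991, -0.136, 0.001], [0.001, -0.0, -1.0]]
ft_force: [1.9, 5.6, -0.7]
grip_width: 0.0085
0.28 [ 0.0003 -0.0013  0.0032]; 0.26 [ 0.0003 -0.0027  0.0072]; 0.24 [ 0.0003 -0.0041  0.0112]; 0.22 [ 0.0003 -0.0053  0.0153]; 0.2 [ 0.0003 -0.0064  0.0193]; 0.18 [ 0.0002 -0.0075  0.0235]; 0.16 [ 0.0002 -0.0085  0.0276]; 0.14 [ 0.0002 -0.0094  0.0317]; 0.12 [ 0.0002 -0.0102  0.0359]; 0.1 [ 0.0002 -0.011   0.04  ]; 0.08 [ 0.0002 -0.0116  0.0442]; 0.06 [ 0.0002 -0.0122  0.0484]; 0.04 [ 0.0002 -0.0127  0.0526]; 0.02 [ 0.0002 -0.0131  0.0568]; -0.0 [ 0.0002 -0.0134  0.0611];
```

Forces are low. Continuing down, slowing towards the stand.

```bash
python3 -m pendant '{"xyz":[[0,-0.0013,0.0032],[0,-0.0027,0.0072],[0,-0.0041,0.0112],[0,-0.0053,0.0153],[0,-0.0064,0.0193],[0,-0.0075,0.0235],[0,-0.0085,0.0276],[0,-0.0094,0.0317],[0,-0.0102,0.0359],[0,-0.011,0.04],[0,-0.0116,0.0442],[0,-0.0122,0.0484],[0,-0.0125,0.0508],[0,-0.0127,0.0528],[0,-0.0129,0.0548],[0,-0.0131,0.0568],[0,-0.0132,0.0583],[0,-0.0133,0.0593],[0,-0.0133,0.0593]],"twist":[[0,0,0],[0,0,0],[0,0,0],[0,0,0],[0,0,0],[0,0,0],[0,0,0],[0,0,0],[0,0,0],[0,0,0],[0,0,0],[0,0,0],[0,0,0],[0,0,0],[0,0,0],[0,0,0],[0,0,0],[0,0,0],[0,0,0]],"gripper":[0,0,0,0,0,0,0,0,0,0,0,0,0,0,0,0,0,0,0]}' 30
python3 -m pendant '{"xyz":[[0,0,0.0006],[0,0,0.0012],[0,0,0.0018],[0,0,0.0018]],"twist":[[0,0,0],[0,0,0],[0,0,0],[0,0,0]],"gripper":[0,0,0,0]}' 30
python3 - <<'E'
from h import *
from station import bot,vision
o=[]
for n in('scene','top'):
    c=vision.capture(n)
    if n=='scene':i=c['img'][150:300,240:390]
    else:i=c['img'][210:360,260:410]
    o.append(cv2.resize(i,None,fx=2.66,fy=2.66,interpolation=cv2.INTER_CUBIC))
cv2.imwrite('pics/both10.png',np.hstack(o))
E
```

```text
time: 12.17
eef_pos: [0.4403, -0.1284, 0.0215]
tcp_rot: [[0.136, 0.991, -0.0], [0.991, -0.136, 0.0], [0.0, -0.0, -1.0]]
ft_force: [0.8, 2.3, 0.0]
grip_width: 0.009
time: 12.5
eef_pos: [0.4402, -0.1284, 0.0207]
tcp_rot: [[0.135, 0.991, -0.0], [0.991, -0.135, 0.0], [0.0, -0.0, -1.0]]
ft_force: [-7.8, 5.3, 19.2]
grip_width: 0.0084
```

View pics/both10.png

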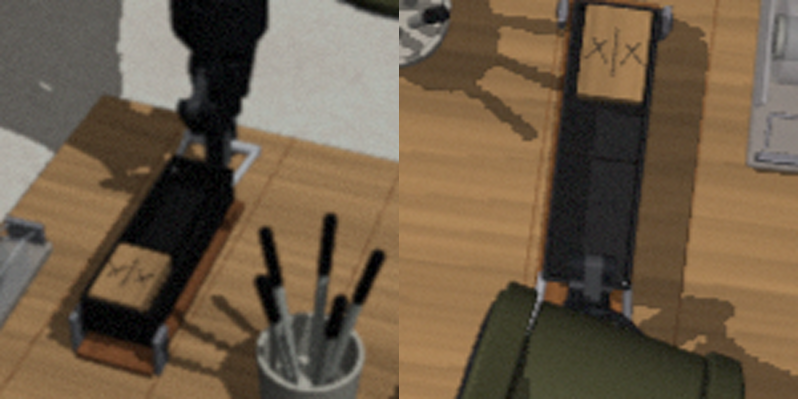

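The tray rests on its stand (19 N upward on the tool) and the block lies flat, drawing up. Opening, then rising straight up.

```bash
python3 -m pendant '{"xyz":[[0,0,0],[0,0,0],[0,0,0],[0,0,0],[0,0,0],[0,0,0],[0,0,0]],"twist":[[0,0,0],[0,0,0],[0,0,0],[0,0,0],[0,0,0],[0,0,0],[0,0,0]],"gripper":[0.1,0.2,0.3,0.4,0.4,0.4,0.4]}' 30
python3 -m pendant '{"xyz":[[0,0,-0.004],[0,0,-0.01],[0,0,-0.018],[0,0,-0.028],[0,0,-0.04],[0,0,-0.055],[0,0,-0.07],[0,0,-0.085],[0,0,-0.1],[0,0,-0.115],[0,0,-0.13],[0,0,-0.145],[0,0,-0.16],[0,0,-0.16]],"twist":[[0,0,0],[0,0,0],[0,0,0],[0,0,0],[0,0,0],[0,0,0],[0,0,0],[0,0,0],[0,0,0],[0,0,0],[0,0,0],[0,0,0],[0,0,0],[0,0,0]],"gripper":[0.4,0.4,0.4,0.4,0.4,0.4,0.4,0.4,0.4,0.4,0.4,0.4,0.4,0.4]}' 30
python3 - <<'E'
from h import *
from station import bot,vision
o=[]
for n in('scene','top'):
    c=vision.capture(n);np.savez(n+'11.npz',**c)
    if n=='scene':i=c['img'][120:340,200:480]
    else:i=c['img'][150:370,100:380]
    o.append(cv2.resize(i,(400,314),interpolation=cv2.INTER_CUBIC))
cv2.imwrite('pics/both11.png',np.hstack(o))
t0=dict(np.load('scene0.npz'))['img'];d=cv2.absdiff(t0,c['img'] if 0 else dict(np.load('scene11.npz'))['img']).max(-1)
print('spare tray change px',(d[230:335,395:470]>50).sum())
a=dict(np.load('scene0.npz'))['img'][195:225,295:345];b=dict(np.load('scene11.npz'))['img'][195:225,295:345]
cv2.imwrite('pics/bar11.png',np.hstack([cv2.resize(i,(400,240),interpolation=cv2.INTER_CUBIC) for i in(a,b)]))
E
```

```text
time: 13.18
eef_pos: [0.4403, -0.1285, 0.0207]
tcp_rot: [[0.135, 0.991, -0.0], [0.991, -0.135, 0.0], [0.0, -0.0, -1.0]]
ft_force: [0.2, -0.4, 0.4]
grip_width: 0.034
time: 14.35
eef_pos: [0.4412, -0.1289, 0.1843]
tcp_rot: [[0.135, 0.991, 0.005], [0.991, -0.135, -0.002], [-0.001, 0.005, -1.0]]
ft_force: [-0.2, 0.1, 0.9]
grip_width: 0.034
spare tray change px 0
```

View pics/both11.png

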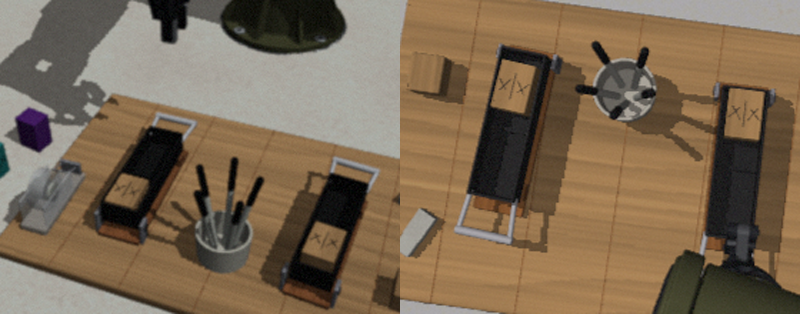

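View pics/bar11.png

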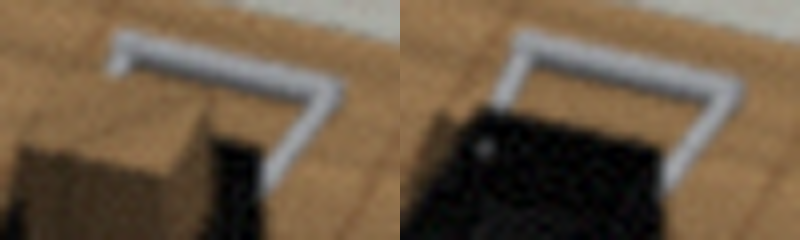

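The bar is back at its original pixels, the block lies flat with the drawing up, the spare tray is unchanged and the gripper is clear. Handing in.

```bash
python3 -c "
from station import bot
print(bot.hand_in())"
```

```text
the job is handed in; nothing more can be done
None
```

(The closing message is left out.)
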